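Clip the sample carousel onto its spindle

ROBOT

A 6-joint arm with a two-finger parallel gripper is mounted at the origin on the work surface. World frame = base frame: x ahead of the robot, y to its left, z up, the work surface at z = 0. Lengths are in m, angles in degrees, forces in N, time in s.
With the tool pointing down it reaches from about 0.4 to 0.925 m from the base axis. Payload 3.4 kg.
Tool frame: the origin (TCP) lies at the very end of the fingers, on their centre line; the grasp point (between the pads) lies 19 mm behind it (grip_point_offset is the distance from the TCP to the grasp point, in m); z points along the fingers, y is the direction in which the jaws open and shut (so a half turn about z gives the same grasp; the last joint's range is limited). The gripper opens to 85 mm and grips with 20 to 120 N. Pads are 22 mm wide; open, the fingers measure 114 mm over their backs; the gripper's body (76 mm by 85 mm) begins 54 mm behind the grasp point. The pads swing forward as they close: fully open they stand 13 mm farther back than shut.
Start: joints at [67.408, 17.578, 86.31, -0, 76.112, -4.211], TCP at [0.181, 0.546, 0.231] pointing down, gripper open.
Joint ranges: [-179.03, 179.03], [-60, 130.46], [8.19, 133.38], [-81.62, 261.62], [5.75, 156.47], [-153.77, 153.77]. Speed limits (degrees/s): [147.25, 147.25, 180, 180, 180, 180].

INTERFACE

Orientations are given as a 3x3 rotation matrix whose columns are the frame's x, y, z axes.
In Python, from rig import * gives the robot as it stands.
- The arm moves only by the tool servo_tool, never from a script. Its arguments are lists of equal length, an entry for each row: "translation": the shift along the tool's x, y, z in mm, a list of three; "angular": the turn, a rotation vector about the tool's x, y, z in rad, a list of three; "fingers": the opening, from 0 (shut) to 1 (fully open). In form: {"translation": [[x, y, z], ...], "angular": [[rx, ry, rz], ...], "fingers": [fingers, ...]}. A call has 1 to 20 rows; each row shifts and turns the commanded pose from where the row before left it, along the tool's axes as they then stand; what a row does not reach is not made up. A row lasts 1/8 s, in which the tool goes at most 62.5 mm and 10.7 degrees, less where a joint would pass 70% of its speed; a pose out of reach is approached as far as the arm can. A call is refused whole if a number of a shift passes 62.5 or a number of a turn 0.188, either way. A call with a gripper value outside its range is refused whole. The fingers move at their own pace and stop on an object; "newtons" is the grip in N (left out, the last holds). Time passes only in rows, so rows that do not move let the fingers close. It gives the time, the measured TCP pose, the force and the opening at its end, in the units of the state.
- get_state(): the state, without advancing time (a new reading comes with each control period).
- camera(name): name is "scene" or "top"; returns the picture (420x560x3 uint8, blue, green, red); there is no depth.
- camera_info(name): a dict with "K" (3x3 intrinsics, pixels), "k1" (the pictures are not rectified: a ray, as slopes to the right and down, at radius r is drawn at 1 + k1 r^2 times it, then the intrinsics apply), "position" and "attitude" of the camera in the world. Camera axes: x right, y down, z forward; pixel columns grow to the right and rows downward; lengths in m; the calibration is good to about 2 mm. A picture is of the moment at which its call begins. camera_info takes no time and is no camera call.
- close_job(): hands the job in, once; it reports no verdict.
The state is a dict: "time_s": time; "joint_positions": joint angles; "dq": joint speeds; "joint_efforts": joint torques, N m; "eef_pos": TCP position; "tcp_rot": TCP orientation; "wrist_force": force on the tool from outside, world axes, zero at the start; "torque": the same for the moment, N m; "opening": opening from 0.0 (shut) to 1.0 (fully open).
Only numpy, scipy, OpenCV 4.12 (cv2) and the standard library are available. Lean on these libraries where they do the work, as an engineer would, in place of code of your own. Each camera call takes 0.05 s, during which the arm holds its last target. There are 200 camera calls.

TASK

The sample carousel still lacks its retainer: take the two-tined fork tool by its handle, set its tines behind the U-shaped spring clip lying in the carousel's guide track, and push the clip along the track until it snaps fully home round the grooved spindle. Then stand the fork tool upright on the bench again and let go. Move the clip only with the fork, never with the fingers, and leave the other, single-bladed tool where it stands.

Things in the scene. Friction and masses are not known exactly. Their poses are not given: they have to be found in the camera images.
- fork: Fork tool standing on its steel sole. Origin: sole underside below the handle's middle; z up, +x the way the tines point. Upright black handle 22 (x) by 24 (y) mm, top at z = 90; grip its y faces at z = 60. Sole 8 thick, 48 wide, x = -26 to 11; then two tines (8 thick, 9 wide, 30 gap between, 48 overall) to x = 34. 160 g. Tell it from the blade by its two tines.
- blade: Bystander tool: same black handle and sole as the fork, but one central tongue 16 mm wide instead of two tines. Origin and axes as for the fork.
- clip: Flat U steel spring clip, 6 mm thick, on the disc in the track, 45-65 mm short of the spindle. Origin: underside, centre of the U; +x out of its mouth, the way to push. Back bar 64 wide, rear face (push here) x = -24.5; mid tail 10 wide to x = -33 goes between the tines. Sprung arms to x = 20 meet the neck 18 mm short of home and snap past it, 4-12 N, then hard stop. 75 g.
- groove (a point): Spindle axis at disc top, 58 mm above bench; z up, +x = push direction along the track. Fixed unit: white base 150 mm square, grey disc 210 across. Spindle neck (groove) 20 dia, 9 high, below a head 32 dia, top 24 above the disc. Two rails 6 high, 72 apart, x = -102 to -20, rear end open. Capped cups 15 high outside the rails. The clip is home when its origin is here.
Things that resemble listed ones, but are neither listed nor needed, are in the scene too. Leave any pink or yellow look-alike of the fork alone.

How it is judged (in metres and radians):
On the way, in this order (a step that is already met when the one before it is completed fails the run):
1. the fork tool is lifted off the bench (height (world z) of fork above 0.03 m), for 0.1 s.
2. the fork tool pushes the clip towards the spindle (contact force between fork and clip above 0.1 N and x of clip in the frame of groove below -0.008 m).
3. the clip is snapped home round the spindle (horizontal distance between clip and groove below 0.005 m and z of clip in the frame of groove below 0.005 m), for 0.2 s.
At the end, for the whole second after the job is handed in: The clip sits flat in the spindle groove, its centre within 5 mm of the spindle axis (it only stays there once snapped in); the fork tool stands upright (within 10 degrees) and at rest on the bench (all of step 3 and angle between each of clip, fork's own z axis and vertical below 0.17 rad and height (world z) of fork below 0.012 m and linear speed of each of fork, clip below 0.02 m/s); the robot touches nothing.
It fails at once if the fingers touch the clip (contact force between the fingers and clip above 0.5 N).
It fails at once if the single-bladed tool is moved by more than 30 mm or tipped (distance of blade from where it was at the start of the episode above 0.03 m or angle between blade's own z axis and vertical above 0.5 rad).
It also fails if it takes over 42 s, if anything falls off the work surface, if the arm or the gripper's body presses on something with over 40 N, if the wrist force passes 120 N, or if a joint passes its speed limit or range.

## Working session

There is one attempt and no reset: what is moved stays moved. The work goes in short steps, Python scripts to look and compute and a tool call to move; the robot and the scene stay as the last step left them, time stands still between calls to the robot, and variables do not carry over. Pictures are saved under pics/ and viewed, about 8 in all and at most 12, crops included, and the job is handed in when it is done.

Besides the shell and the picture viewer there is one more tool, called after "Call:" in YAML: its name, and indented under it one key for each argument. servo_tool: Moves the arm, as the interface text tells. Its arguments: {"type":"object","properties":{"translation":{"type":"array","items":{"type":"array","items":{"type":"number"}}},"angular":{"type":"array","items":{"type":"array","items":{"type":"number"}}},"fingers":{"type":"array","items":{"type":"number"}},"newtons":{"type":"number"}},"required":["translation","angular","fingers"]}

```bash
mkdir -p pics; python3 - <<'E'
from rig import *
import cv2,numpy as np
for n in("scene","top"):
    im=camera(n); cv2.imwrite(f"pics/{n}0.png",im)
    i=camera_info(n); print(n,{k:np.round(np.array(v),4).tolist() for k,v in i.items()})
s=get_state(); print(s["time_s"],s["eef_pos"],np.round(s["tcp_rot"],3),s["opening"])
E
```

```text
scene {'K': [[385.4132, 0.0, 279.4288], [0.0, 385.4132, 212.929], [0.0, 0.0, 1.0]], 'k1': -0.006, 'position': [1.1164, -0.1104, 0.5816], 'attitude': [[0.0223, 0.6693, -0.7427], [0.9997, -0.0223, 0.01], [-0.0099, -0.7427, -0.6696]]}
top {'K': [[531.2095, 0.0, 282.8483], [0.0, 531.2095, 213.8457], [0.0, 0.0, 1.0]], 'k1': -0.0402, 'position': [0.3912, -0.1285, 1.0372], 'attitude': [[-0.0114, -0.9893, 0.1452], [-0.9998, 0.0138, 0.0153], [-0.0171, -0.145, -0.9893]]}
0.1 [0.18110051 0.54506491 0.23047359] [[-0.949  0.315 -0.001]
 [ 0.315  0.949 -0.002]
 [ 0.    -0.002 -1.   ]] 0.9971541383882501
```

View pics/scene0.png

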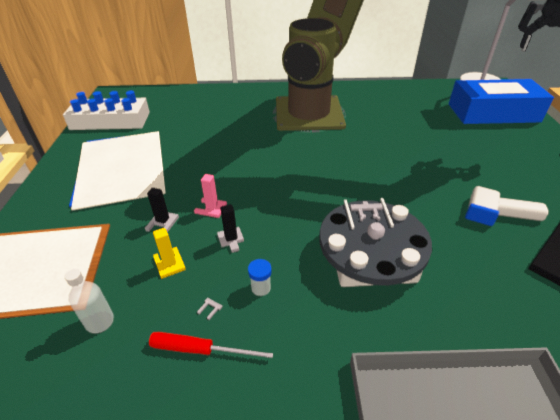

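View pics/top0.png

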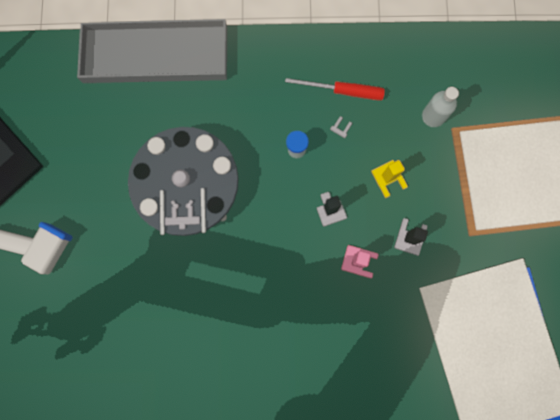

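The scene view shows the black tools at about (158,212) and (230,230), with pink and yellow look-alikes beside them. The carousel spindle is at (376,231) and the clip at (370,210). In the top view the black tools are at (332,208) and (410,237), the spindle is at (180,179) and the clip at (182,215). I'll zoom in on both.

```bash
python3 - <<'E'
import cv2,numpy as np
t=cv2.imread("pics/top0.png");s=cv2.imread("pics/scene0.png")
a=cv2.resize(t[180:270,300:440],None,fx=5,fy=5,interpolation=2)[:, :700]
cv2.imwrite("pics/c1.png",a)
b=cv2.resize(t[115:245,115:250],None,fx=4.4,fy=4.4,interpolation=2)
cv2.imwrite("pics/c2.png",b)
E
```

```text
(no output)
```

View pics/c1.png

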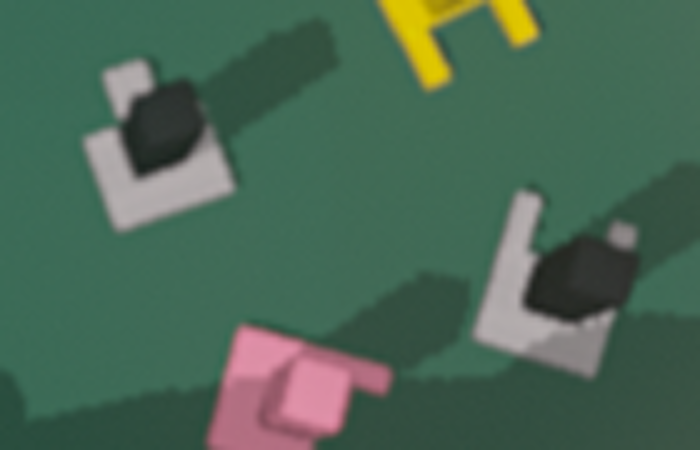

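View pics/c2.png

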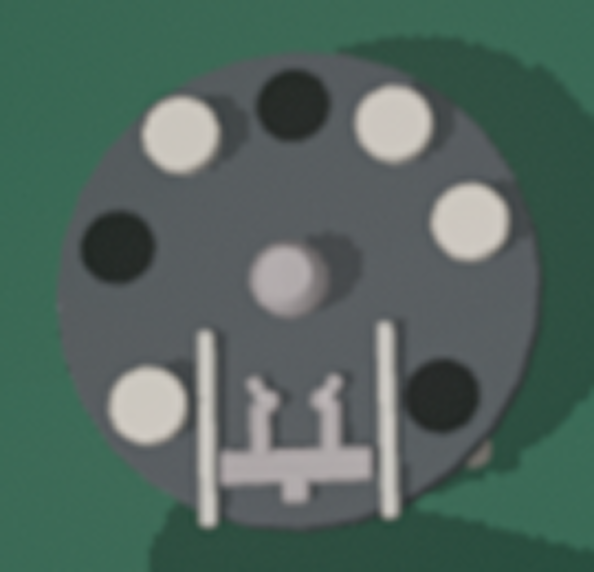

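c1 shows two tines on the right-hand tool, with sole corners at crop (473,337), (595,378) and tips at (529,190), (625,222), so that is the fork. The left one has a single tongue, so it's the blade. c2 shows the rails, the clip with its tail pointing down (rearward), and its mouth facing the spindle.

```bash
cat > h.py <<'E'
import cv2,numpy as np
from rig import *
def ray(n,px):
    i=camera_info(n);K=np.array(i["K"]);p=np.atleast_2d(np.array(px,float))
    d=(p-K[:2,2])/[K[0,0],K[1,1]]; u=d.copy()
    for _ in range(5): u=d/(1+i["k1"]*(u**2).sum(1,keepdims=True))
    return np.array(i["position"]),np.c_[u,np.ones(len(u))]@np.array(i["attitude"]).T
def cast(n,px,z):
    o,d=ray(n,px); return (o+d*((z-o[2])/d[:,2])[:,None])[:,:2]
def proj(n,P):
    i=camera_info(n);K=np.array(i["K"]);c=(np.atleast_2d(P)-np.array(i["position"]))@np.array(i["attitude"])
    u=c[:,:2]/c[:,2:]; u*=1+i["k1"]*(u**2).sum(1,keepdims=True); return u*[K[0,0],K[1,1]]+K[:2,2]
def fit(A,B): # model A -> world B rigid
    a,b=A.mean(0),B.mean(0);H=(A-a).T@(B-b);t=np.arctan2(H[0,1]-H[1,0],H[0,0]+H[1,1])
    R=np.array([[np.cos(t),-np.sin(t)],[np.sin(t),np.cos(t)]]);o=b-R@a
    return o,np.degrees(t),np.round((B-(A@R.T+o))*1e3,1)
E
python3 - <<'E'
from h import *
A=np.array([[473,337],[595,378],[515,190],[543,195],[613,222],[637,228]])/5+[300,180]-.4
W=cast("top",A,.008)
print("fork",fit(np.array([[-26,24],[-26,-24],[34,24],[34,15],[34,-15],[34,-24]])/1e3,W))
B=np.array([[85,138],[119,233],[235,187],[103,72],[150,60]])/5+[300,180]-.4
print("blade",fit(np.array([[11,24],[-26,24],[-26,-24],[34,8],[34,-8]])/1e3,cast("top",B,.008)))
C=np.array([[205,330],[208,527],[386,322],[391,518]])/4.4+115-.4
D=cast("top",C,.064);g=fit(np.array([[-20,36],[-102,36],[-20,-36],[-102,-36]])/1e3,D);print("groove",g)
print("head",cast("top",np.array([[284,279]])/4.4+115-.4,.082))
C=np.array([[222,452],[222,487],[372,447],[372,480],[283,503],[308,502]])/4.4+115-.4
print("clip",fit(np.array([[-16.5,32],[-24.5,32],[-16.5,-32],[-24.5,-32],[-33,5],[-33,-5]])/1e3,cast("top",C,.064)))
# dark handle top & disc
t=cv2.imread("pics/top0.png")
m=(cv2.cvtColor(t,cv2.COLOR_BGR2HSV));mm=((m[...,2]>65)&(m[...,2]<115)&(m[...,1]<60)).astype(np.uint8);mm[:,:100]=0;mm[:100]=0;mm[:,260:]=0
c=max(cv2.findContours(mm,0,2)[0],key=cv2.contourArea);e=cv2.fitEllipse(cv2.convexHull(c));print(e,cast("top",[e[0]],.058))
print(t[238-3:238+3,415].tolist())
E
```

```text
fork (array([ 0.49139433, -0.35928356]), np.float64(-18.875355338875124), array([[-0.2,  0.5],
       [-1.2, -0.6],
       [ 0.3,  1.2],
       [ 1.1, -1.2],
       [-0.2,  0.4],
       [ 0.2, -0.3]]))
blade (array([ 0.55070431, -0.2060689 ]), np.float64(18.146831826014147), array([[ 0.9,  0.9],
       [-1.7, -0. ],
       [ 0.9, -0.1],
       [ 0.2,  1.3],
       [-0.2, -2.1]]))
groove (array([0.60322434, 0.07608006]), np.float64(1.997577406815458), array([[ 1.2,  2.9],
       [-1.3,  2.6],
       [ 1. , -2.7],
       [-1. , -2.8]]))
head [[0.60092902 0.07686651]]
clip (array([0.54352422, 0.0745364 ]), np.float64(1.3473883687930224), array([[ 4.3, -0.3],
       [-2.6, -0.4],
       [ 4.1, -0.1],
       [-2. , -0. ],
       [-1.9,  0.7],
       [-1.8,  0.1]]))
((183.1407012939453, 181.48651123046875), (109.64982604980469, 110.66207885742188), 55.06422805786133) [[0.59936272 0.07430724]]
[[50, 53, 49], [52, 54, 52], [49, 51, 48], [42, 46, 44], [41, 45, 42], [39, 43, 39]]
```

Call:
servo_tool:
  translation:
    - [-20,-13,0]
    - [-41,-25,0]
    - [-41,-25,0]
    - [-41,-25,0]
    - [-41,-25,0]
    - [-41,-25,0]
    - [-41,-25,0]
    - [-41,-25,0]
    - [-41,-25,0]
    - [-41,-25,0]
    - [-41,-25,0]
    - [-41,-25,0]
    - [-20,-18,0]
  angular:
    - [0,0,0]
    - [0,0,0]
    - [0,0,0]
    - [0,0,0]
    - [0,0,0]
    - [0,0,0]
    - [0,0,0]
    - [0,0,0]
    - [0,0,0]
    - [0,0,0]
    - [0,0,0]
    - [0,0,0]
    - [0,0,0]
  fingers: [0.6,0.6,0.6,0.6,0.6,0.6,0.6,0.6,0.6,0.6,0.6,0.6,0.6]

```text
time_s: 1.72
eef_pos: [0.5518, 0.0971, 0.231]
tcp_rot: [[-0.948, 0.318, -0.0], [0.318, 0.948, -0.001], [-0.0, -0.001, -1.0]]
wrist_force: [0.2, 1.0, 0.2]
opening: 0.602
```

Call:
servo_tool:
  translation:
    - [-4,-20,0]
    - [-9,-45,0]
    - [-9,-45,0]
    - [-9,-45,0]
    - [-9,-45,0]
    - [-9,-45,0]
    - [-9,-45,0]
    - [-9,-45,0]
    - [-9,-45,0]
    - [-9,-45,0]
    - [-4,-29,0]
    - [0,0,0]
  angular:
    - [0,0,0]
    - [0,0,0]
    - [0,0,0]
    - [0,0,0]
    - [0,0,0]
    - [0,0,0]
    - [0,0,0]
    - [0,0,0]
    - [0,0,0]
    - [0,0,0]
    - [0,0,0]
    - [0,0,0]
  fingers: [0.6,0.6,0.6,0.6,0.6,0.6,0.6,0.6,0.6,0.6,0.6,0.6]

```text
time_s: 3.22
eef_pos: [0.4902, -0.3598, 0.231]
tcp_rot: [[-0.948, 0.318, -0.001], [0.318, 0.948, 0.0], [0.001, -0.0, -1.0]]
wrist_force: [-0.5, 0.3, 0.4]
opening: 0.602
```

```bash
cat >> h.py <<'E'
def goto(x,y,z,yaw): # fork-style yaw: tool y = (-sin,cos), tool x = -(cos,sin)
    s=get_state();R=np.array(s["tcp_rot"]);a=np.radians(yaw);c,n=np.cos(a),np.sin(a)
    T=np.array([[-c,-n,0],[-n,c,0],[0,0,-1]])
    print("t",s["time_s"],"pos",np.round(s["eef_pos"],4),"open",round(s["opening"],3),"F",np.round(s["wrist_force"],1))
    print("mm",np.round(R.T@(np.array([x,y,z])-s["eef_pos"])*1e3,1),"in target frame",np.round(T.T@(np.array([x,y,z])-s["eef_pos"])*1e3,1),"rotvec",np.round(cv2.Rodrigues(R.T@T)[0].ravel(),4))
E
python3 - <<'E'
from h import *
goto(.4914,-.3593,.041,-18.9)
p=np.array([[322,395]])/5+[300,180]-.4
print("pink",cast("top",p,.09))
s=camera("scene");cv2.imwrite("pics/s1.png",cv2.resize(s[150:290,110:300],None,fx=4,fy=4,interpolation=2))
E
```

```text
t 3.225 pos [ 0.4902 -0.3598  0.231 ] open 0.602 F [-0.5  0.3  0.4]
mm [ -1.2   0.9 190. ] in target frame [ -1.    0.9 190. ] rotvec [-0.     -0.0012  0.0063]
pink [[ 0.44783068 -0.25725318]]
```

View pics/s1.png

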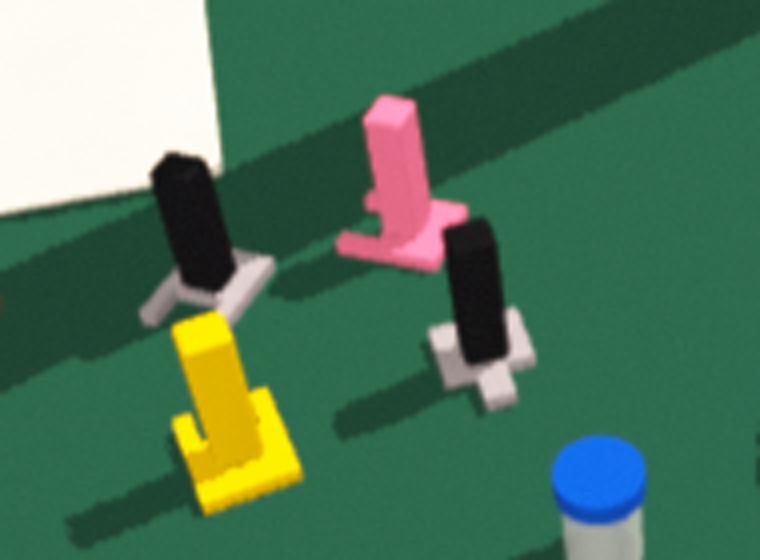

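The scene crop confirms it: two tines on the left black tool (handle top at crop (180,165)), one tongue on the right one. The gripper is above the fork, so I'll descend and grip.

Call:
servo_tool:
  translation:
    - [-1,1,30]
    - [0,0,45]
    - [0,0,45]
    - [0,0,40]
    - [0,0,20]
    - [0,0,10]
    - [0,0,0]
    - [0,0,0]
    - [0,0,0]
    - [0,0,0]
    - [0,0,0]
    - [0,0,0]
  angular:
    - [0,0,0.006]
    - [0,0,0]
    - [0,0,0]
    - [0,0,0]
    - [0,0,0]
    - [0,0,0]
    - [0,0,0]
    - [0,0,0]
    - [0,0,0]
    - [0,0,0]
    - [0,0,0]
    - [0,0,0]
  fingers: [0.6,0.6,0.6,0.6,0.6,0.6,0.6,0,0,0,0,0]
  newtons: 60

```text
time_s: 4.78
eef_pos: [0.4942, -0.3586, 0.0426]
tcp_rot: [[-0.947, 0.321, 0.002], [0.321, 0.947, -0.002], [-0.003, -0.001, -1.0]]
wrist_force: [0.1, 0.4, 6.4]
opening: 0.272
```

Call:
servo_tool:
  translation:
    - [0,0,0]
    - [0,0,-5]
    - [0,0,-20]
    - [0,0,-40]
    - [0,0,-40]
    - [0,0,-15]
    - [0,0,0]
    - [0,0,0]
  angular:
    - [0,0,0]
    - [0,0,0]
    - [0,0,0]
    - [0,0,0]
    - [0,0,0]
    - [0,0,0]
    - [0,0,0]
    - [0,0,0]
  fingers: [0,0,0,0,0,0,0,0]

```text
time_s: 5.78
eef_pos: [0.4922, -0.3569, 0.1594]
tcp_rot: [[-0.947, 0.321, -0.003], [0.321, 0.947, 0.002], [0.003, 0.001, -1.0]]
wrist_force: [-0.4, 0.4, -2.3]
opening: 0.274
```

```bash
python3 - <<'E'
from h import *
# fork target: origin at groove x=-150 first, high
a=np.radians(1.9);g=np.array([.6015,.076])
f=g+np.array([np.cos(a),np.sin(a)])*-.140;print(f)
goto(f[0],f[1],.161,1.9)
s=camera("scene");cv2.imwrite("pics/s2.png",s)
s=camera("top");cv2.imwrite("pics/t2.png",s)
E
```

```text
[0.46157697 0.07135828]
t 5.775 pos [ 0.4922 -0.3569  0.1594] open 0.274 F [-0.4  0.4 -2.3]
mm [166.5 395.8  -0.5] in target frame [ 16.4 429.   -1.6] rotvec [ 0.0019 -0.0031 -0.36  ]
```

View pics/s2.png

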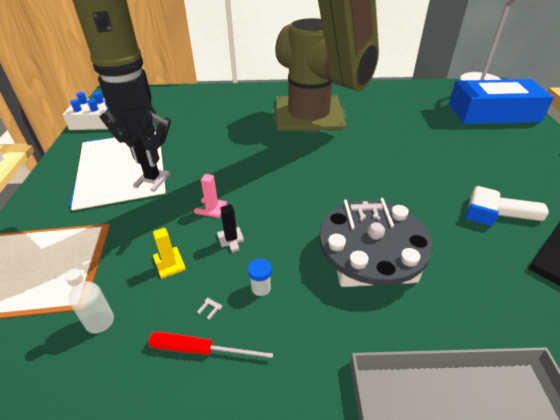

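The fork is lifted and upright in the jaws at about (150,175). Next I'll turn it to the track heading and carry it behind the carousel.

Call:
servo_tool:
  translation:
    - [0,0,0]
    - [0,0,0]
    - [0,0,0]
    - [0,0,0]
    - [1,25,0]
    - [2,45,0]
    - [2,45,0]
    - [2,45,0]
    - [2,45,0]
    - [2,45,0]
    - [2,45,0]
    - [2,45,0]
    - [2,45,0]
    - [1,30,0]
    - [0,14,0]
    - [0,0,0]
    - [0,0,0]
  angular:
    - [0,0,-0.06]
    - [0,0,-0.12]
    - [0,0,-0.12]
    - [0,0,-0.06]
    - [0,0,0]
    - [0,0,0]
    - [0,0,0]
    - [0,0,0]
    - [0,0,0]
    - [0,0,0]
    - [0,0,0]
    - [0,0,0]
    - [0,0,0]
    - [0,0,0]
    - [0,0,0]
    - [0,0,0]
    - [0,0,0]
  fingers: [0,0,0,0,0,0,0,0,0,0,0,0,0,0,0,0,0]

```text
time_s: 8.0
eef_pos: [0.461, 0.0696, 0.1611]
tcp_rot: [[-0.999, -0.033, -0.0], [-0.033, 0.999, -0.001], [0.0, -0.001, -1.0]]
wrist_force: [0.8, 0.2, -1.8]
opening: 0.273
```

```bash
python3 - <<'E'
from h import *
goto(.4616,.0714,.161,1.9)
s=camera("scene");t=camera("top")
a=cv2.resize(s[110:290,290:470],(560,560),interpolation=2);b=cv2.resize(t[120:300,90:270],(560,560),interpolation=2)
cv2.imwrite("pics/both3.png",cv2.resize(np.hstack([a,b]),(800,400)));cv2.imwrite("pics/s3.png",s);cv2.imwrite("pics/t3.png",t)
E
```

```text
t 8.0 pos [0.461  0.0696 0.1611] open 0.273 F [ 0.8  0.2 -1.8]
mm [-0.6  1.8  0.1] in target frame [-0.6  1.8  0.1] rotvec [-0.0006 -0.0004 -0.0004]
```

View pics/both3.png

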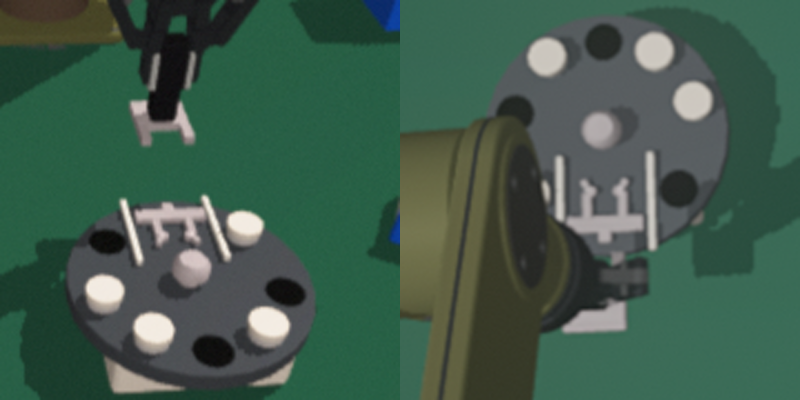

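Left panel: the fork hangs level behind the track with tine tips near (145,140) and (188,140), and the clip's tail faces it. I'll zoom in to measure the offset in the hand.

```bash
python3 - <<'E'
from h import *
s=cv2.imread("pics/s3.png");t=cv2.imread("pics/t3.png")
a=cv2.resize(s[145:220,335:410],None,fx=8,fy=8,interpolation=2)
cv2.imwrite("pics/z3.png",a)
E
```

```text
(no output)
```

View pics/z3.png

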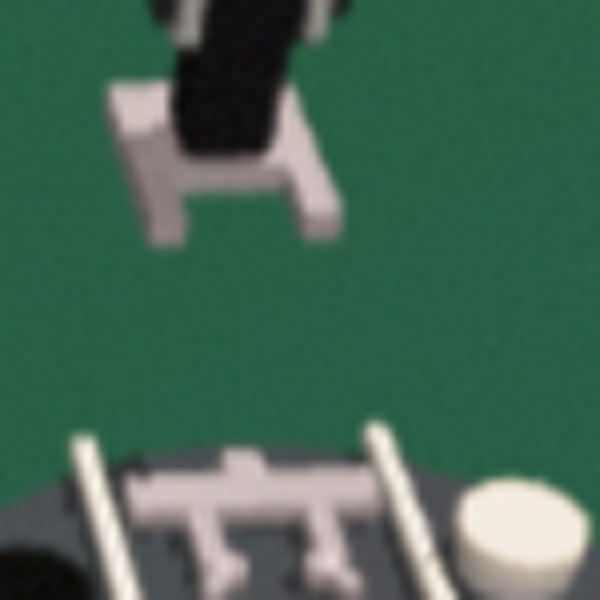

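```bash
python3 - <<'E'
from h import *
P=lambda q:(np.array(q,float))/8+[335,145]-.44
W=cast("scene",P([[150,244],[183,244],[307,240],[338,237]]),.1185)
M=np.array([[34,-24],[34,-15],[34,15],[34,24]])/1e3
print("fork",fit(M,W),"tcp",get_state()["eef_pos"])
r=cast("scene",P([[84,438],[376,426]]),.064);print("rail rear",r)
C=cast("scene",P([[242,448],[128,472],[376,466]]),.064);print("clip tail, bar rear corners",C)
a=np.radians(1.9);R=np.array([[np.cos(a),-np.sin(a)],[np.sin(a),np.cos(a)]]);g=np.array([.6015,.076])
print("in groove: ",np.round(((np.vstack([W,r,C])-g)@R)*1e3,1))
E
```

```text
fork (array([0.45985521, 0.07040902]), np.float64(1.3930874714132422), array([[-0.3,  0.1],
       [ 0.2, -0.6],
       [ 0.4,  0.7],
       [-0.4, -0.2]])) tcp [0.46120818 0.06935985 0.16122195]
rail rear [[0.50452522 0.03489329]
 [0.50225902 0.11167839]]
clip tail, bar rear corners [[0.50992272 0.07513504]
 [0.51842828 0.04415407]
 [0.51821757 0.10816868]]
in groove:  [[-108.2  -25.1]
 [-107.7  -16.8]
 [-107.2   14.5]
 [-107.9   22.6]
 [ -98.3  -37.9]
 [ -98.    38.9]
 [ -91.6    2.2]
 [ -84.1  -29.1]
 [ -82.2   34.9]]
```

Call:
servo_tool:
  translation:
    - [-5,1,0]
    - [-5,0.5,0]
    - [0,0,15]
    - [0,0,25]
    - [0,0,10]
    - [0,0,5]
    - [0,0,0]
    - [0,0,0]
  angular:
    - [0,0,0]
    - [0,0,0]
    - [0,0,0]
    - [0,0,0]
    - [0,0,0]
    - [0,0,0]
    - [0,0,0]
    - [0,0,0]
  fingers: [0,0,0,0,0,0,0,0]

```text
time_s: 9.1
eef_pos: [0.4717, 0.0722, 0.1069]
tcp_rot: [[-0.999, -0.033, 0.001], [-0.033, 0.999, 0.0], [-0.001, 0.0, -1.0]]
wrist_force: [0.1, -1.4, -2.2]
opening: 0.274
```

```bash
python3 - <<'E'
from h import *
goto(.4616,.0714,.103,1.9)
s=camera("scene");cv2.imwrite("pics/s4.png",s)
a=cv2.resize(s[170:240,320:430],None,fx=7,fy=7,interpolation=2)
cv2.imwrite("pics/z4.png",a)
E
```

```text
t 9.1 pos [0.4717 0.0722 0.1069] open 0.274 F [ 0.1 -1.4 -2.2]
mm [10.1 -0.5  3.9] in target frame [10.1 -0.5  3.9] rotvec [0.     0.0013 0.    ]
```

View pics/z4.png

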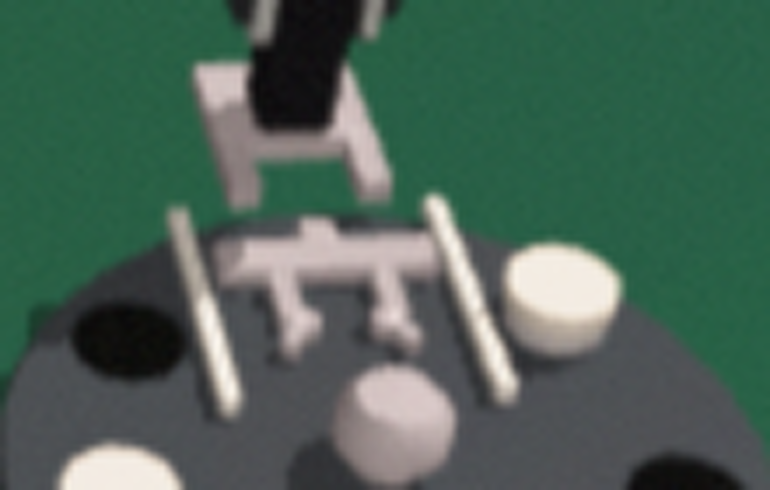

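Seen close up, the tines (tips at crop (245,207) and (376,200)) straddle the clip's tail (320,222), centred on the track. They are still just short of the disc edge.

```bash
python3 - <<'E'
from h import *
P=lambda q:(np.array(q,float))/7+[320,170]-.43
q=P([[233,207],[258,207],[362,201],[390,198]])
T=P([[179,210],[433,198],[320,218],[218,243],[437,236],[395,385]])
a=np.radians(1.9);R=np.array([[np.cos(a),-np.sin(a)],[np.sin(a),np.cos(a)]]);g=np.array([.603,.076])
print(np.round((cast("scene",q,.0643)-g)@R*1e3,1));print(np.round((cast("scene",T,.064)-g)@R*1e3,1))
print("disc rear edge px",proj("scene",[[*(g+R@[-.105,0]),.058]]), (np.array([310,215])/7+[320,170]))
E
```

```text
[[-98.9 -21.7]
 [-98.4 -14.3]
 [-99.1  17.2]
 [-99.9  25.8]]
[[-98.9 -37.8]
 [-99.4  38.7]
 [-92.5   3.1]
 [-83.3 -29.1]
 [-82.1  35.5]
 [-20.6   8. ]]
disc rear edge px [[362.12531406 199.12820724]] [364.28571429 200.71428571]
```

Call:
servo_tool:
  translation:
    - [-6,0,0]
    - [0,0,2]
    - [0,0,1]
    - [0,0,0.5]
    - [0,0,0]
    - [0,0,0]
  angular:
    - [0,0,0]
    - [0,0,0]
    - [0,0,0]
    - [0,0,0]
    - [0,0,0]
    - [0,0,0]
  fingers: [0,0,0,0,0,0]

```text
time_s: 9.9
eef_pos: [0.477, 0.0724, 0.1028]
tcp_rot: [[-0.999, -0.033, -0.0], [-0.033, 0.999, 0.0], [0.0, 0.0, -1.0]]
wrist_force: [-0.6, -0.2, -1.8]
opening: 0.274
```

Call:
servo_tool:
  translation:
    - [-3,0,0]
    - [-4,0,0]
    - [-4,0,0]
    - [-4,0,0]
    - [-5,0,0]
    - [-5,0,0]
    - [-5,0,0]
    - [-5,0,0]
    - [-3,0,0]
    - [-2,0,0]
    - [0,0,0]
  angular:
    - [0,0,0]
    - [0,0,0]
    - [0,0,0]
    - [0,0,0]
    - [0,0,0]
    - [0,0,0]
    - [0,0,0]
    - [0,0,0]
    - [0,0,0]
    - [0,0,0]
    - [0,0,0]
  fingers: [0,0,0,0,0,0,0,0,0,0,0]

```text
time_s: 11.28
eef_pos: [0.5172, 0.0737, 0.1028]
tcp_rot: [[-0.999, -0.033, 0.0], [-0.033, 0.999, -0.0], [-0.0, -0.0, -1.0]]
wrist_force: [-0.1, -0.3, -2.2]
opening: 0.271
```

```bash
python3 - <<'E'
from h import *
goto(.54,.0745,.103,1.9)
s=camera("scene");cv2.imwrite("pics/s5.png",s)
a=cv2.resize(s[170:240,320:430],None,fx=7,fy=7,interpolation=2)
cv2.imwrite("pics/z5.png",a)
E
```

```text
t 11.275 pos [0.5172 0.0737 0.1028] open 0.271 F [-0.1 -0.3 -2.2]
mm [-22.8   0.   -0.2] in target frame [-22.8   0.   -0.2] rotvec [-0.      0.0001  0.    ]
```

View pics/z5.png

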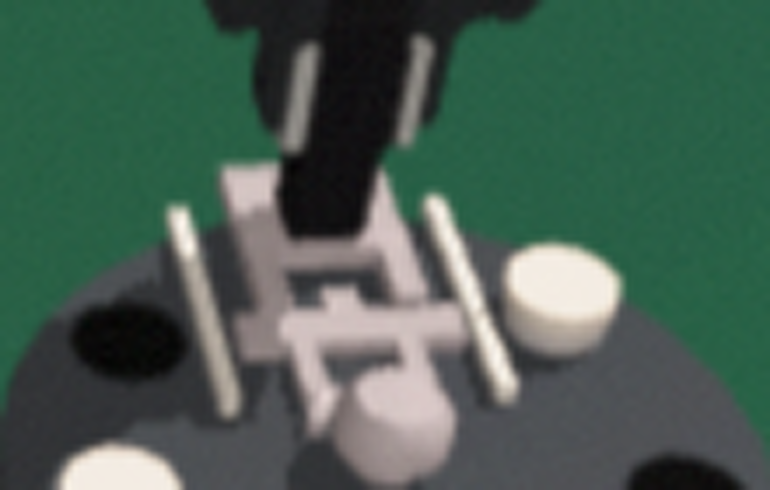

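The clip has moved ahead of the tines. Its bar runs from crop (235,335) to (465,325), with the left end in shadow, and its arms have nearly reached the spindle. I'll continue in small steps.

Call:
servo_tool:
  translation:
    - [-2,0,0]
    - [-3,0,0]
    - [-3,0,0]
    - [-3,0,0]
    - [-3,0,0]
    - [-3,0,0]
    - [-3,0,0]
    - [-3,0,0]
    - [-2,0,0]
    - [0,0,0]
  angular:
    - [0,0,0]
    - [0,0,0]
    - [0,0,0]
    - [0,0,0]
    - [0,0,0]
    - [0,0,0]
    - [0,0,0]
    - [0,0,0]
    - [0,0,0]
    - [0,0,0]
  fingers: [0,0,0,0,0,0,0,0,0,0]

```text
time_s: 12.58
eef_pos: [0.5432, 0.0746, 0.1031]
tcp_rot: [[-0.999, -0.033, 0.002], [-0.033, 0.999, 0.0], [-0.002, 0.0, -1.0]]
wrist_force: [0.1, 1.1, -2.6]
opening: 0.275
```

Call:
servo_tool:
  translation:
    - [-1,0,0]
    - [-1,0,0]
    - [0,0,0]
  angular:
    - [0,0,0]
    - [0,0,0]
    - [0,0,0]
  fingers: [0,0,0]

```text
time_s: 12.95
eef_pos: [0.5442, 0.0746, 0.1029]
tcp_rot: [[-0.999, -0.033, 0.0], [-0.033, 0.999, -0.0], [-0.0, -0.0, -1.0]]
wrist_force: [0.3, -0.6, -2.0]
opening: 0.271
```

Call:
servo_tool:
  translation:
    - [-1,0,0]
    - [-1,0,0]
    - [0,0,0]
  angular:
    - [0,0,0]
    - [0,0,0]
    - [0,0,0]
  fingers: [0,0,0]

```text
time_s: 13.32
eef_pos: [0.5462, 0.0747, 0.1028]
tcp_rot: [[-0.999, -0.033, 0.0], [-0.033, 0.999, 0.0], [-0.0, -0.0, -1.0]]
wrist_force: [0.7, 1.1, -2.9]
opening: 0.273
```

Call:
servo_tool:
  translation:
    - [-1,0,0]
    - [-1,0,0]
    - [0,0,0]
  angular:
    - [0,0,0]
    - [0,0,0]
    - [0,0,0]
  fingers: [0,0,0]

```text
time_s: 13.7
eef_pos: [0.5482, 0.0748, 0.1028]
tcp_rot: [[-0.999, -0.033, 0.0], [-0.033, 0.999, -0.0], [-0.0, -0.0, -1.0]]
wrist_force: [-0.3, 0.2, -2.5]
opening: 0.274
```

Call:
servo_tool:
  translation:
    - [-1,0,0]
    - [-1,0,0]
    - [0,0,0]
  angular:
    - [0,0,0]
    - [0,0,0]
    - [0,0,0]
  fingers: [0,0,0]

```text
time_s: 14.08
eef_pos: [0.5491, 0.0748, 0.1025]
tcp_rot: [[-0.999, -0.033, -0.002], [-0.033, 0.999, -0.0], [0.002, -0.0, -1.0]]
wrist_force: [-1.9, 0.3, -1.3]
opening: 0.272
```

```bash
python3 - <<'E'
from h import *
goto(.54,.0745,.103,1.9)
s=camera("scene");cv2.imwrite("pics/s6.png",s)
a=cv2.resize(s[170:250,320:430],None,fx=7,fy=7,interpolation=2)
cv2.imwrite("pics/z6.png",a)
E
```

```text
t 14.075 pos [0.5491 0.0748 0.1025] open 0.272 F [-1.9  0.3 -1.3]
mm [ 9.1  0.  -0.4] in target frame [ 9.1  0.  -0.5] rotvec [-0.0001 -0.0019  0.0001]
```

View pics/z6.png

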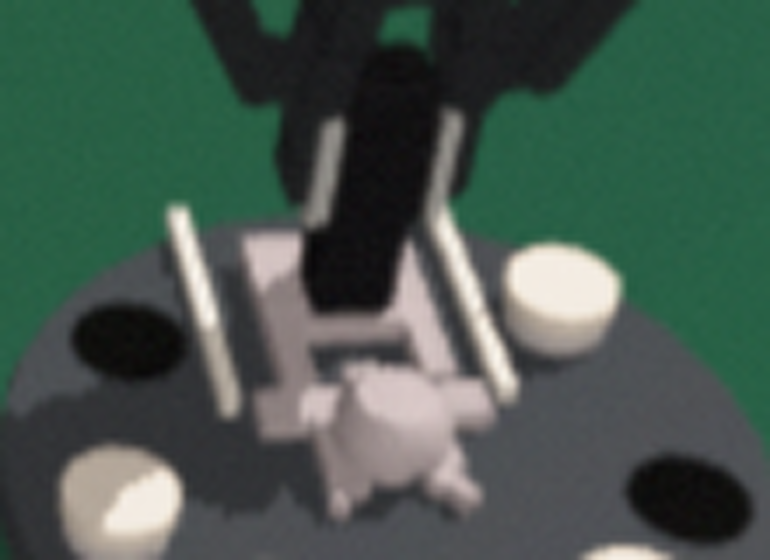

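The clip now wraps the spindle, with its arm tips past the head at (340,500) and (465,490). I'll keep pushing until the hard stop shows in the force.

Call:
servo_tool:
  translation:
    - [-1,0,0]
    - [0,0,0]
  angular:
    - [0,0,0]
    - [0,0,0]
  fingers: [0,0]

```text
time_s: 14.38
eef_pos: [0.5494, 0.0748, 0.1024]
tcp_rot: [[-0.999, -0.033, -0.003], [-0.033, 0.999, -0.0], [0.003, -0.0, -1.0]]
wrist_force: [-5.4, -0.3, 0.9]
opening: 0.275
```

Call:
servo_tool:
  translation:
    - [-1,0,0]
    - [0,0,0]
  angular:
    - [0,0,0]
    - [0,0,0]
  fingers: [0,0]

```text
time_s: 14.62
eef_pos: [0.5495, 0.0748, 0.1022]
tcp_rot: [[-0.999, -0.033, -0.005], [-0.033, 0.999, -0.0], [0.005, -0.0, -1.0]]
wrist_force: [-6.3, -0.1, -0.1]
opening: 0.275
```

Call:
servo_tool:
  translation:
    - [-1,0,0]
    - [0,0,0]
  angular:
    - [0,0,0]
    - [0,0,0]
  fingers: [0,0]

```text
time_s: 14.88
eef_pos: [0.5497, 0.0748, 0.102]
tcp_rot: [[-0.999, -0.033, -0.007], [-0.033, 0.999, -0.0], [0.007, -0.0, -1.0]]
wrist_force: [-8.2, 1.0, 0.1]
opening: 0.275
```

Call:
servo_tool:
  translation:
    - [-1,0,0]
    - [-1,0,0]
    - [-1,0,0]
    - [-1,0,0]
    - [0,0,0]
  angular:
    - [0,0,0]
    - [0,0,0]
    - [0,0,0]
    - [0,0,0]
    - [0,0,0]
  fingers: [0,0,0,0,0]

```text
time_s: 15.5
eef_pos: [0.5504, 0.0748, 0.1013]
tcp_rot: [[-0.999, -0.033, -0.013], [-0.033, 0.999, -0.001], [0.013, -0.0, -1.0]]
wrist_force: [-12.3, -0.5, 2.0]
opening: 0.276
```

```bash
python3 - <<'E'
from h import *
goto(.54,.0745,.103,1.9)
P=lambda q:(np.array(q,float))/7+[320,170]-.43
a=np.radians(1.9);R=np.array([[np.cos(a),-np.sin(a)],[np.sin(a),np.cos(a)]]);g=np.array([.603,.076])
# arm tips, bar outer rear corner right, rail front ends (known x=-20)
print(np.round((cast("scene",P([[340,492],[470,482],[490,383],[228,405],[508,388]]),.064)-g)@R*1e3,1))
E
```

```text
t 15.5 pos [0.5504 0.0748 0.1013] open 0.276 F [-12.3  -0.5   2. ]
mm [10.4  0.  -1.5] in target frame [10.4  0.  -1.7] rotvec [-0.0002 -0.013   0.0001]
[[ 18.9 -16.4]
 [ 17.5  18.9]
 [-19.6  34.3]
 [-15.8 -39.5]
 [-17.4  38.7]]
```

Call:
servo_tool:
  translation:
    - [-1,0,0]
    - [-1,0,0]
    - [-1,0,0]
    - [-1,0,0]
    - [-1,0,0]
    - [-1,0,0]
    - [0,0,0]
  angular:
    - [0,0,0]
    - [0,0,0]
    - [0,0,0]
    - [0,0,0]
    - [0,0,0]
    - [0,0,0]
    - [0,0,0]
  fingers: [0,0,0,0,0,0,0]
  newtons: 100

```text
time_s: 16.38
eef_pos: [0.5512, 0.0748, 0.1016]
tcp_rot: [[-0.999, -0.033, -0.022], [-0.033, 0.999, -0.001], [0.022, -0.0, -1.0]]
wrist_force: [-23.1, -1.5, 13.5]
opening: 0.271
```

```bash
python3 - <<'E'
from h import *
goto(.54,.0745,.103,1.9)
s=camera("scene");cv2.imwrite("pics/s7.png",s)
a=cv2.resize(s[205:255,345:420],None,fx=10,fy=10,interpolation=2)
cv2.imwrite("pics/z7.png",a)
b=cv2.imread("pics/s6.png");d=cv2.absdiff(s,b)[205:255,345:420].max(2);print((d>40).sum())
E
```

```text
t 16.375 pos [0.5512 0.0748 0.1016] open 0.271 F [-23.1  -1.5  13.5]
mm [11.2  0.1 -1.1] in target frame [11.2  0.1 -1.4] rotvec [-0.0004 -0.0223  0.0003]
8
```

View pics/z7.png

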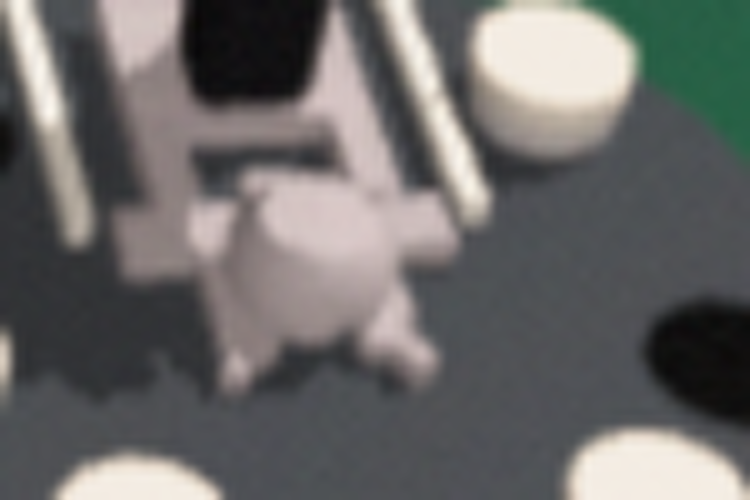

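The clip hasn't moved between 2 N and 23 N of push, so it is on the hard stop. The image shows both arm tips past the head, at (235,375) and (420,365). Next I'll back off, lift, and set the fork down on free bench near (0.47, -0.08).

Call:
servo_tool:
  translation:
    - [5,0,0]
    - [5,0,0]
    - [5,0,0]
    - [10,0,0]
    - [15,0,0]
    - [20,0,0]
    - [20,0,0]
    - [10,0,-2]
    - [5,0,-20]
    - [0,0,-30]
    - [0,0,-10]
    - [0,0,0]
  angular:
    - [0,0,0]
    - [0,0,0]
    - [0,0,0]
    - [0,0,0]
    - [0,0,0]
    - [0,0,0]
    - [0,0,0]
    - [0,0,0]
    - [0,0,0]
    - [0,0,0]
    - [0,0,0]
    - [0,0,0]
  fingers: [0,0,0,0,0,0,0,0,0,0,0,0]

```text
time_s: 17.92
eef_pos: [0.4689, 0.0721, 0.1654]
tcp_rot: [[-0.999, -0.033, 0.003], [-0.033, 0.999, 0.0], [-0.003, 0.0, -1.0]]
wrist_force: [-0.3, -1.2, -2.0]
opening: 0.268
```

```bash
python3 - <<'E'
from h import *
goto(.47,-.08,.06,1.9)
s=camera("scene");t=camera("top");cv2.imwrite("pics/s8.png",s);cv2.imwrite("pics/t8.png",t)
# clip mask (pinkish-grey steel, brighter than disc) by rails region: print contours in top & scene near carousel
a=np.radians(1.9);R=np.array([[np.cos(a),-np.sin(a)],[np.sin(a),np.cos(a)]]);g=np.array([.603,.076])
for n,im in(("scene",s),("top",t)):
    b=im.astype(int);v=b.max(2)
    m=((v>125)&(b[...,2]-b[...,1]>5)&(b[...,0]>b[...,1]-4)&(v<225)).astype(np.uint8)
    p=proj(n,[[*g,.064]])[0]
    for c in cv2.findContours(m,0,2)[0]:
        if cv2.contourArea(c)>25:
            x,y,w,h=cv2.boundingRect(c)
            if np.hypot(x+w/2-p[0],y+h/2-p[1])<70:print(n,p.round(1),(x,y,w,h),cv2.contourArea(c))
E
```

```text
t 17.925 pos [0.4689 0.0721 0.1654] open 0.268 F [-0.3 -1.2 -2. ]
mm [   4.2 -152.1  105.4] in target frame [   3.9 -152.1  105.4] rotvec [0.0001 0.0025 0.    ]
scene [374.4 232.3] (356, 222, 35, 21) 364.0
scene [374.4 232.3] (351, 157, 28, 19) 140.0
top [181.6 178.9] (165, 171, 34, 25) 335.0
```

```bash
python3 - <<'E'
from h import *
a=np.radians(1.9);R=np.array([[np.cos(a),-np.sin(a)],[np.sin(a),np.cos(a)]]);g=np.array([.603,.076])
t=cv2.imread("pics/t8.png");b=t.astype(int)
for r in range(160,204): print(r,' '.join(str(int(x)) for x in b[r,163:203:1].max(1)))  if r%1==0 and r>183 else None
print(np.round((cast("top",[[182,195.6],[182,168.5]],.064)-g)@R*1e3,1))
E
```

```text
184 96 104 113 116 112 109 113 120 136 160 171 168 164 163 162 160 158 154 148 143 136 127 119 121 141 158 169 173 171 164 159 158 160 165 166 150 113 81 78 89
185 98 117 144 154 153 152 154 156 160 167 172 169 167 165 159 154 150 147 142 135 131 128 131 147 165 173 175 176 176 175 174 175 176 177 176 160 118 79 76 87
186 97 122 156 172 173 172 172 172 172 173 173 173 173 171 165 159 153 147 142 138 143 152 161 169 176 177 177 177 176 176 176 178 177 178 177 160 118 78 73 88
187 96 120 156 174 175 175 174 174 174 174 174 174 175 174 171 169 166 162 160 159 163 169 173 175 176 175 175 175 175 175 176 176 176 177 176 159 116 82 89 105
188 93 118 154 173 175 174 173 173 173 173 173 173 173 174 173 173 173 172 172 172 173 174 174 175 175 174 174 175 176 176 176 176 177 177 176 159 116 101 139 159
189 90 113 154 173 174 173 173 173 173 174 174 174 174 174 174 174 174 174 174 174 175 174 174 174 174 174 174 175 175 175 174 175 175 176 174 155 115 119 173 193
190 104 108 151 172 174 173 173 172 173 173 173 173 173 173 172 172 174 175 177 178 178 172 166 164 162 162 161 162 162 159 156 155 1
[... 1112 characters left out ...]
97 97 97 98 96 94 117 179 202
199 149 91 72 85 95 97 96 97 97 97 96 97 97 96 96 96 97 97 97 97 97 97 97 97 97 97 97 97 98 98 97 98 98 98 98 97 94 118 179 202
200 149 91 72 85 95 96 96 96 96 97 96 96 97 97 97 96 96 97 97 97 97 97 97 97 96 97 97 97 97 97 98 98 98 98 97 97 94 117 179 203
201 148 90 73 85 95 97 97 96 96 96 97 96 96 97 97 97 97 96 97 98 96 97 97 96 97 97 97 97 98 97 98 98 98 98 97 97 94 117 179 203
202 149 90 73 84 95 96 97 96 96 97 97 96 96 97 97 97 97 97 97 96 97 97 97 96 96 97 97 98 97 98 99 99 98 98 97 97 94 117 179 203
203 150 90 73 83 95 97 96 96 97 96 96 96 96 97 96 97 96 97 97 97 97 97 96 96 96 97 97 97 98 97 98 97 98 98 98 96 93 117 179 203
[[-31.8  -0.2]
 [ 20.1  -1. ]]
```

Call:
servo_tool:
  translation:
    - [0,-20,0]
    - [1,-40,0]
    - [1,-40,0]
    - [1,-32,0]
    - [1,-20,20]
    - [0,0,40]
    - [0,0,30]
    - [0,0,10]
    - [0,0,5]
    - [0,0,5]
    - [0,0,5]
    - [0,0,0]
    - [0,0,0]
  angular:
    - [0,0,0]
    - [0,0,0]
    - [0,0,0]
    - [0,0,0]
    - [0,0,0]
    - [0,0,0]
    - [0,0,0]
    - [0,0,0]
    - [0,0,0]
    - [0,0,0]
    - [0,0,0]
    - [0,0,0]
    - [0,0,0]
  fingers: [0,0,0,0,0,0,0,0,0,0,0,0,0]

```text
time_s: 19.65
eef_pos: [0.4694, -0.08, 0.0502]
tcp_rot: [[-0.999, -0.033, 0.001], [-0.033, 0.999, -0.0], [-0.001, -0.0, -1.0]]
wrist_force: [0.4, 0.2, -2.2]
opening: 0.266
```

The clip's tail end measures -31.8 mm in the groove frame, against -33 at home and about -93 at the start. That fits home. Now I'll set the fork down.

Call:
servo_tool:
  translation:
    - [0,0,3]
    - [0,0,2]
    - [0,0,0]
    - [0,0,0]
  angular:
    - [0,0,0]
    - [0,0,0]
    - [0,0,0]
    - [0,0,0]
  fingers: [0,0,0,0]

```text
time_s: 20.15
eef_pos: [0.4691, -0.08, 0.0448]
tcp_rot: [[-0.999, -0.033, -0.0], [-0.033, 0.999, 0.0], [0.0, 0.0, -1.0]]
wrist_force: [0.4, -0.5, -1.7]
opening: 0.266
```

Call:
servo_tool:
  translation:
    - [0,0,1]
    - [0,0,1]
    - [0,0,0]
  angular:
    - [0,0,0]
    - [0,0,0]
    - [0,0,0]
  fingers: [0,0,0]

```text
time_s: 20.52
eef_pos: [0.4692, -0.08, 0.0429]
tcp_rot: [[-0.999, -0.033, 0.0], [-0.033, 0.999, -0.0], [-0.0, -0.0, -1.0]]
wrist_force: [0.0, -0.2, -1.5]
opening: 0.266
```

Call:
servo_tool:
  translation:
    - [0,0,1]
    - [0,0,1]
    - [0,0,0]
  angular:
    - [0,0,0]
    - [0,0,0]
    - [0,0,0]
  fingers: [0,0,0]

```text
time_s: 20.9
eef_pos: [0.4691, -0.0801, 0.0427]
tcp_rot: [[-0.999, -0.033, 0.001], [-0.033, 0.999, -0.0], [-0.001, -0.001, -1.0]]
wrist_force: [-6.0, -1.1, 18.9]
opening: 0.266
```

Call:
servo_tool:
  translation:
    - [0,0,-1]
    - [0,0,-0.5]
    - [0,0,0]
    - [0,0,0]
    - [0,0,0]
    - [0,0,0]
    - [0,0,0]
    - [0,0,0]
  angular:
    - [0,0,0]
    - [0,0,0]
    - [0,0,0]
    - [0,0,0]
    - [0,0,0]
    - [0,0,0]
    - [0,0,0]
    - [0,0,0]
  fingers: [0,0,0.35,0.45,0.55,0.65,0.65,0.65]

```text
time_s: 21.9
eef_pos: [0.4691, -0.08, 0.0423]
tcp_rot: [[-0.999, -0.033, -0.0], [-0.033, 0.999, 0.0], [0.0, 0.0, -1.0]]
wrist_force: [1.0, 0.3, 0.2]
opening: 0.654
```

Call:
servo_tool:
  translation:
    - [0,0,-10]
    - [0,0,-25]
    - [0,0,-40]
    - [0,0,-50]
    - [0,0,-40]
    - [0,0,-10]
    - [0,0,0]
    - [0,0,0]
  angular:
    - [0,0,0]
    - [0,0,0]
    - [0,0,0]
    - [0,0,0]
    - [0,0,0]
    - [0,0,0]
    - [0,0,0]
    - [0,0,0]
  fingers: [0.65,0.65,0.65,0.65,0.65,0.65,0.65,0.65]

```text
time_s: 22.9
eef_pos: [0.4679, -0.0796, 0.2159]
tcp_rot: [[-0.999, -0.033, -0.003], [-0.033, 0.999, 0.001], [0.003, 0.001, -1.0]]
wrist_force: [-0.0, 0.3, -0.2]
opening: 0.65
```

```bash
python3 - <<'E'
from h import *
goto(.47,-.08,.06,1.9)
s=camera("scene");t=camera("top");cv2.imwrite("pics/s9.png",s);cv2.imwrite("pics/t9.png",t)
# fork handle in scene: dark blob near expected place
f=np.array([.4685,-.0795])
for z in(0,.09):print("exp scene",z,proj("scene",[[*f,z]])[0].round(1))
v=s.max(2);p=proj("scene",[[*f,.05]])[0].astype(int);
m=(v<45).astype(np.uint8)
n,l,st,c=cv2.connectedComponentsWithStats(m)
for i in range(1,n):
    if st[i,4]>40 and abs(c[i]-p).max()<60:print("dark",st[i],c[i].round(1))
m=((v>120)&(s.astype(int)[...,2]-s.astype(int)[...,1]>3)).astype(np.uint8)
n,l,st,c=cv2.connectedComponentsWithStats(m)
for i in range(1,n):
    if st[i,4]>20 and abs(c[i]-p).max()<70:print("steel",st[i],c[i].round(1))
t0=cv2.imread("pics/t8.png");d=cv2.absdiff(t,t0)[165:200,165:200].max(2);print("clip diff",(d>30).sum(),d.max())
E
```

```text
t 22.9 pos [ 0.4679 -0.0796  0.2159] open 0.65 F [-0.   0.3 -0.2]
mm [ -2.6  -0.6 155.9] in target frame [ -2.1  -0.4 155.9] rotvec [ 0.0009 -0.0029 -0.    ]
exp scene 0 [289.2 211.9]
exp scene 0.09 [289.5 180. ]
dark [284 179  12  33 351] [289.3 194.3]
dark [330 213  17  11 134] [338.1 218.5]
steel [344 201  11  29 105] [349.1 215.2]
steel [279 202  23  21 203] [289.5 211.9]
steel [218 228  26  24 242] [230.6 240. ]
steel [328 233  18  18 255] [336.5 241.5]
steel [350 250  19  19 286] [358.7 259. ]
clip diff 925 128
```

The fork stands: the dark handle spans rows 179–212 and the prediction was 180–212. The top view of the clip changed, though, so I'll recheck it for arm occlusion or shadow.

```bash
python3 - <<'E'
from h import *
def blobs(n,im,p):
    b=im.astype(int);v=b.max(2)
    m=((v>110)&(b[...,2]-b[...,1]>4)&(b[...,0]>b[...,1]-4)&(v<225)).astype(np.uint8)
    for c in cv2.findContours(m,0,2)[0]:
        x,y,w,h=cv2.boundingRect(c)
        if cv2.contourArea(c)>25 and np.hypot(x+w/2-p[0],y+h/2-p[1])<45: print(n,(x,y,w,h),cv2.contourArea(c))
for k in(8,9):
    s=cv2.imread(f"pics/s{k}.png");t=cv2.imread(f"pics/t{k}.png");print(k)
    blobs("scene",s,(374,232));blobs("top",t,(181,180))
    print(t[165:203:2,182].tolist())
s0=cv2.imread("pics/scene0.png");print("blade diff",(cv2.absdiff(s0,s)[200:252,215:247].max(2)>40).sum())
a=cv2.imread("pics/s8.png");print("clip scene diff",(cv2.absdiff(a,s)[215:250,350:400].max(2)>40).sum())
E
```

```text
8
scene (356, 221, 35, 23) 407.5
top (165, 169, 34, 27) 423.5
[[96, 94, 89], [97, 94, 89], [98, 96, 95], [137, 136, 142], [172, 171, 177], [171, 171, 177], [171, 170, 176], [171, 170, 177], [166, 166, 172], [145, 144, 151], [131, 130, 135], [154, 154, 159], [170, 169, 174], [173, 171, 178], [170, 170, 176], [149, 148, 154], [97, 94, 91], [97, 94, 89], [98, 94, 89]]
9
scene (356, 221, 35, 23) 424.5
[[60, 88, 86], [54, 78, 76], [49, 70, 68], [46, 63, 62], [44, 62, 61], [44, 62, 60], [45, 62, 61], [46, 66, 65], [51, 73, 73], [54, 78, 77], [57, 83, 82], [58, 86, 85], [61, 89, 87], [60, 88, 88], [60, 87, 86], [59, 87, 85], [59, 86, 85], [59, 86, 86], [58, 86, 84]]
blade diff 246
clip scene diff 0
```

In the top view the olive arm hides the clip. In the scene view the clip hasn't changed at all. I'll compare the blade's blob with the first picture and hand in if it matches.

```bash
python3 - <<'E'
from h import *
r=[]
for k in("scene0","s9"):
    s=cv2.imread(f"pics/{k}.png");n,l,st,c=cv2.connectedComponentsWithStats((s.max(2)<45).astype(np.uint8))
    b=[(st[i].tolist(),c[i].round(1)) for i in range(1,n) if st[i,4]>60 and abs(c[i]-[230,222]).max()<18];print(k,b);r.append(b[0][1] if b else None)
if None not in r and abs(r[0]-r[1]).max()<2: close_job();print("closed")
E
```

```text
scene0 [([221, 204, 15, 37, 410], array([228.7, 222. ]))]
s9 [([222, 205, 14, 36, 399], array([228.6, 222.2]))]Traceback (most recent call last):
  File "<stdin>", line 6, in <module>
ValueError: The truth value of an array with more than one element is ambiguous. Use a.any() or a.all()
```

The blade hasn't moved (228.7,222.0 → 228.6,222.2). The error was only a bug in my comparison line, so I'll hand in.

```bash
python3 -c "
from rig import *
print(close_job())"
```

```text
the job is handed in; nothing more can be done
None
```

The job is done and handed in at about 23 s. I gripped the fork by its handle, set its tines behind the clip and pushed the clip along the track until it stopped hard on the spindle. I then stood the fork on free bench near (0.47, -0.08) and let go.

**Last checks:**
- **Clip:** it did not move between 2 N and 23 N of push. Its tail measured -31.8 mm in the groove frame, against -33 mm at home, and it looked identical in the scene view before and after the fork was set down.
- **Fork:** its handle was within about a pixel of where an upright fork would appear.
- **Blade:** its handle is within 0.2 px of where it started.
- **Gripper:** it is about 17 cm above the bench, open and touching nothing; the wrist force is about 0.

**Checks that disagreed or failed:**
- The scene camera read about 3–4 mm farther along the track than the top camera at the rails. I relied on the hard stop and the top view.
- The last top-view check of the clip was blocked by the arm.
- The region around the blade showed pixel differences that I put down to the arm's shadow, since its handle had not moved.
- The snap itself never showed clearly in the force readings.

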